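# Sweep the entry fobs into the key tray

## Task

Three round door-entry fobs (red, green, blue) lie scattered over the hall console. Sweep all three across the table top with the fingers, through the open front of the black key tray, so that each lies wholly inside it, and finish clear of everything. Only push them, never pick one up off the table, and leave the tin and the other things on the console where they are.

Things in the scene. Friction and masses are not known exactly. Their poses are not given: they have to be found in the camera images.
- tray: charcoal-black key tray fixed to the table: three walls 22 mm high, 8 mm thick, round a grey-green inside 150 mm wide (own x, -75 to +75) and 120 mm deep (own y, -60 to +60). Open, without sill, at own y = -60; the back wall is at own y = +60. The inside is level with the table, so things slide straight in. Origin: centre of the inside, at table height
- fob_red: red round plastic door-entry fob with a white centre, a flat disc 38 mm across and 10 mm thick, about 18 g, loose and sliding on the table; origin at the centre of its underside
- fob_green: green round plastic door-entry fob with a white centre, a flat disc 38 mm across and 10 mm thick, about 18 g, loose and sliding on the table; origin at the centre of its underside
- fob_blue: blue round plastic door-entry fob with a white centre, a flat disc 38 mm across and 10 mm thick, about 18 g, loose and sliding on the table; origin at the centre of its underside
- polish_tin: flat round dark shoe-polish tin with a brass-coloured top, 58 mm across, 26 mm high, standing loose in the middle of the work; origin at the centre of its underside. To be left alone
- door_key: flat brass door key lying loose, 64 mm long (along its own y, from -32 to +32), 24 mm wide, 5 mm thick; origin at the middle of its length, on the surface. To be left alone
- padlock: small brass padlock lying flat and loose, 40 mm wide (own x), 62 mm long (own y, from -27 to +35), 18 mm high; origin about its middle, on the surface. To be left alone
- tape_roll: grey roll of tape standing flat, 60 mm across, 24 mm high, loose; origin at the centre of its underside. To be left alone
- shoe_brush: loose dark wooden shoe brush, 120 mm long (own y), 45 mm wide (own x), 36 mm high; origin at the centre of its underside. To be left alone
- candle_jar: loose amber candle jar, 66 mm across, 60 mm high; origin at the centre of its underside. To be left alone
Things that resemble listed ones, but are neither listed nor needed, are in the scene too. Of the things like the tray, leave any that is orange; of the rest the larger one is meant.

How it is judged:
By the outcome, as a careful person would: the job done as asked, in the order asked, and still so for the second after the job is handed in, with the robot touching nothing.
It also fails if it takes over 72 s, if anything falls off the work surface, if the arm or the gripper's body presses on something with over 40 N, if the wrist force passes 120 N, or if a joint passes its speed limit or range.

## Robot

A 6-joint arm with a two-finger parallel gripper is mounted at the origin on the work surface. World frame = base frame: x ahead of the robot, y to its left, z up, the work surface at z = 0. Lengths are in m, angles in degrees, forces in N, time in s.
With the tool pointing down it reaches from about 0.25 to 0.725 m from the base axis. Payload 9.7 kg.
Tool frame: the origin (TCP) lies on the centre line of the jaws, within the pads' length; the fingertips stand 14 mm ahead of it and the grasp point (between the pads) lies 5 mm behind it; z points along the fingers, y is the line along which they close (so a half turn about z gives the same grasp; the last joint's range is limited). The gripper opens to 85 mm and grips with 20 to 120 N. Pads are 22 mm wide; open, the fingers measure 114 mm over their backs; the gripper's body (76 mm by 85 mm) begins 54 mm behind the grasp point. The pads swing forward as they close: fully open they stand 13 mm farther back than shut.
Start: joints at [65.833, 4.979, 10.078, 95.1, 0, 90], TCP at [0.225, 0.502, 0.245] pointing down, gripper open.
Joint ranges: [-179.16, 179.16], [-48.56, 103.87], [-65.8, 70.77], [-126.05, 130.52], [-82.76, 87.17], [-180, 180]. Speed limits (degrees/s): [127.2, 127.2, 147.25, 180, 180, 180].

## Interface

Orientations are given as [roll, pitch, yaw] about the fixed x, y, z axes, in that order (R = Rz(yaw) Ry(pitch) Rx(roll)).
In Python, from workcell import bot, camera, get_calibration, ticket gives the robot as it stands. The module is installed in compiled form; this text tells all that it offers.
- The arm moves only by the tool send_rows, never from a script. Its arguments are lists of equal length, an entry for each row: "linear": the shift along the tool's x, y, z in m, a list of three; "twist": the turn, a rotation vector about the tool's x, y, z in units of 10 degrees (1.0 is 10 degrees), a list of three; "gripper": the opening in per cent of the stroke, from 0 (shut) to 100 (fully open). In form: {"linear": [[x, y, z], ...], "twist": [[wx, wy, wz], ...], "gripper": [gripper, ...]}. A call has 1 to 8 rows; each row shifts and turns the commanded pose from where the row before left it, along the tool's axes as they then stand; what a row does not reach is not made up. A row lasts 1/8 s, in which the tool goes at most 62.5 mm and 10.7 degrees, less where a joint would pass 70% of its speed; a pose out of reach is approached as far as the arm can. A call with a gripper value outside its range is refused whole. The fingers move at their own pace and stop on an object; "grip_force" is the grip in N (left out, the last holds). Time passes only in rows, so rows that do not move let the fingers close. It gives the time, the measured TCP pose, the force, the opening and the grip force at its end, in the units of the state.
- bot.get_obs(): the state, without advancing time (a new reading comes with each control period).
- camera(name): name is "scene" or "top"; returns the picture (480x640x3 uint8, red, green, blue); there is no depth.
- get_calibration(name): a dict with "fx", "fy", "cx", "cy" (pixels), "origin" and "orientation" of the camera in the world. Camera axes: x right, y down, z forward; pixel columns grow to the right and rows downward; lengths in m; the calibration is good to about 2 mm. A picture is of the moment at which its call begins. get_calibration takes no time and is no camera call.
- ticket.job_done(): hands the job in; it is judged then, once.
The state is a dict: "time": time; "q": joint angles; "qd": joint speeds; "joint_efforts": joint torques, N m; "ee_pos": TCP position; "tcp_rot": TCP orientation; "wrist_force": force on the tool from outside, world axes, zero at the start; "torque": the same for the moment, N m; "opening": finger opening in m; "grasp_force": force on a finger pad.
Only numpy, scipy, OpenCV 4.12 (cv2) and the standard library are available. Lean on these libraries where they do the work, as an engineer would, in place of code of your own. Each camera call takes 0.05 s, during which the arm holds its last target. There are 200 camera calls.

## Working session

There is one attempt and no reset: what is moved stays moved. The work goes in short steps, Python scripts to look and compute and a tool call to move; the robot and the scene stay as the last step left them, time stands still between calls to the robot, and variables do not carry over. Pictures are saved under pics/ and viewed, at most 10 in all, crops included, and the job is handed in when it is done.

Besides the shell and the picture viewer there is one more tool, called after ">>>" as a command line: name --argument value ..., lists and objects as JSON in quotes. send_rows: Moves the arm, as the interface text tells. Its arguments: {"type":"object","properties":{"linear":{"type":"array"},"twist":{"type":"array"},"gripper":{"type":"array"},"grip_force":{"type":"number"}},"required":["linear","twist","gripper"]}

```bash
mkdir -p pics; python3 - <<'E'
from workcell import bot,camera,get_calibration
import cv2
for n in("top","scene"):
    cv2.imwrite(f"pics/{n}0.png",camera(n)[:,:,::-1]); print(get_calibration(n))
o=bot.get_obs();print(o)
E
```

```text
{'fx': 484.997410728865, 'fy': 484.997410728865, 'cx': 320.6664942526763, 'cy': 244.91692420614308, 'origin': array([0.37430715, 0.01073582, 1.09760514]), 'orientation': array([-170.62030267,    0.49638522,  -89.80080998])}
{'fx': 598.6365404828887, 'fy': 598.6365404828887, 'cx': 309.2800886814496, 'cy': 232.57750418527604, 'origin': array([ 1.10095299, -0.189706  ,  1.02033709]), 'orientation': array([-149.20427272,   -0.47911947,   71.88065231])}
{'time': 0.1, 'q': array([ 6.58350483e+01,  5.00735794e+00,  1.00380085e+01,  9.50991899e+01,
       -2.01872182e-03,  8.99977924e+01]), 'qd': array([-0.00762394,  0.06082762,  0.06520202,  0.13925838,  0.05213716,
       -0.12472953]), 'joint_efforts': array([-8.77083603e-04, -5.21561193e+01,  4.65652478e+01,  1.59347872e-02,
       -1.71517098e-05, -2.62756993e-05]), 'ee_pos': array([0.22508048, 0.50162394, 0.2446508 ]), 'tcp_rot': array([-1.79931461e+02,  2.01607952e-03,  1.55837258e+02]), 'wrist_force': array([-0.27829155,  0.09481053, -0.19325815]), 'torque': array([ 0.02686425, -0.01212983,  0.0117691 ]), 'grasp_force': 0.0, 'opening': 0.08526883789144116}
```

View pics/top0.png

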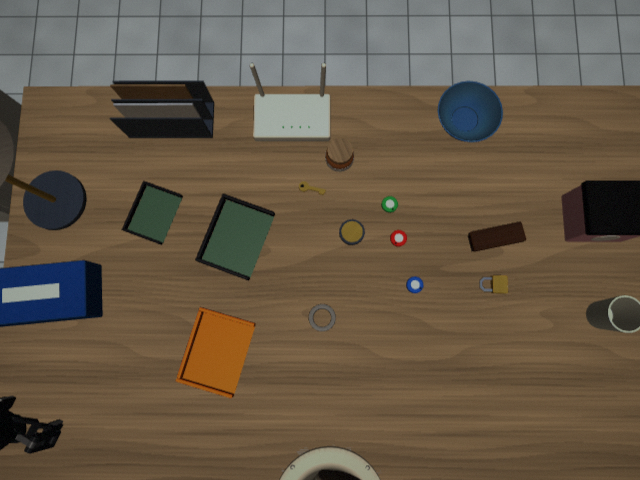

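View pics/scene0.png

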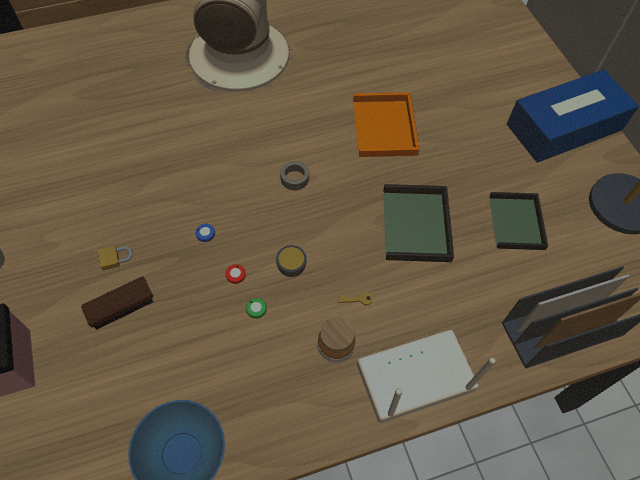

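Candidates for the tray (top view): small dark tray (152,212), large dark tray (236,237), and orange tray (217,352). I choose the larger dark one at (236,237), which opens to the right, towards the fobs. Fobs: green (390,204), red (399,238), blue (415,285). The blue bowl (470,112) isn't a fob. Tin (352,232), not the jar (340,155) or the tape (322,318).

```bash
cat > h.py <<'E'
import numpy as np,cv2
from scipy.spatial.transform import Rotation as R
from workcell import bot,camera,get_calibration
def ray(n,px,z):
    c=get_calibration(n); M=R.from_euler('xyz',c['orientation'],degrees=True).as_matrix()
    px=np.atleast_2d(px).astype(float)
    d=np.c_[(px[:,0]-c['cx'])/c['fx'],(px[:,1]-c['cy'])/c['fy'],np.ones(len(px))]@M.T
    o=c['origin']; return (o+d*((z-o[2])/d[:,2])[:,None])[:,:2]
def proj(n,P):
    c=get_calibration(n); M=R.from_euler('xyz',c['orientation'],degrees=True).as_matrix()
    p=(np.atleast_2d(P)-c['origin'])@M; return np.c_[c['fx']*p[:,0]/p[:,2]+c['cx'],c['fy']*p[:,1]/p[:,2]+c['cy']]
def blobs(im,name,amin=60,amax=900):
    h=cv2.cvtColor(im,cv2.COLOR_RGB2HSV)
    H={'red':(0,6),'green':(55,80),'blue':(105,125)}[name]
    m=cv2.inRange(h,(H[0],150,70),(H[1],255,255))
    if name=='red': m|=cv2.inRange(h,(174,150,70),(180,255,255))
    out=[]
    for c in cv2.findContours(m,cv2.RETR_EXTERNAL,cv2.CHAIN_APPROX_NONE)[0]:
        c=cv2.convexHull(c); a=cv2.contourArea(c)
        if amin<a<amax:
            (x,y),(w,hh),_=cv2.minAreaRect(c)
            if max(w,hh)<2*min(w,hh): M=cv2.moments(c); out.append((M['m10']/a,M['m01']/a,a))
    return out
def fobs(n='top'):
    im=camera(n); 
    for k in('red','green','blue'):
        for b in blobs(im,k): print(n,k,np.round(b,1),np.round(ray(n,b[:2],.008)[0],4))
    return im
E
python3 - <<'E'
from h import *
im=fobs('top'); fobs('scene')
h=cv2.cvtColor(im,cv2.COLOR_RGB2HSV)
# tray floor green-grey
print('floor hsv',h[237,236],'wall',h[245,203],'tin',h[232,352])
m=cv2.inRange(h,(60,40,40),(90,160,120))
for c in cv2.findContours(m,cv2.RETR_EXTERNAL,cv2.CHAIN_APPROX_NONE)[0]:
    if cv2.contourArea(c)>1000:
        b=cv2.boxPoints(cv2.minAreaRect(c)); print(cv2.contourArea(c),b.round(1).tolist(),ray('top',b,0).round(4).tolist())
for nm,p,z in[('tin',(352,232),.026),('tape',(322,318),.024),('jar',(340,150),.06),('key1',(300,186),.004),('key2',(325,191),.004),('lock',(495,284),.018),('brush',(497,236),.036),('brushL',(470,243),.036)]: print(nm,ray('top',p,z).round(4))
cv2.imwrite('pics/crop1.png',cv2.resize(im[140:340,190:450],None,fx=3,fy=3,interpolation=cv2.INTER_CUBIC)[:,:,::-1])
E
```

```text
top red [398.2 237.8 204. ] [ 0.571  -0.1558]
top green [389.4 204.  169.5] [ 0.6503 -0.1373]
top blue [414.5 284.5 189. ] [ 0.4647 -0.19  ]
top blue [466.  114.7 763. ] [ 0.8687 -0.3234]
scene red [235.  273.5 276.5] [ 0.5726 -0.1555]
scene blue [204.5 231.7 213.5] [ 0.4651 -0.1895]
floor hsv [64 68 79] wall [150  18  28] tin [ 22 165 122]
3159.0 [[201.3000030517578, 258.8999938964844], [225.60000610351562, 197.3000030517578], [273.29998779296875, 216.10000610351562], [249.0, 277.6000061035156]] [[0.5227, 0.2938], [0.6678, 0.2434], [0.6231, 0.131], [0.4799, 0.1834]]
1694.5 [[127.5, 228.89999389648438], [147.1999969482422, 182.89999389648438], [181.1999969482422, 197.5], [161.5, 243.5]] [[0.5922, 0.4682], [0.7024, 0.4293], [0.6672, 0.3473], [0.5581, 0.3872]]
tin [[ 0.5809 -0.0497]]
tape [[0.3895 0.0172]]
jar [[ 0.7613 -0.0222]]
key1 [[0.6942 0.0695]]
key2 [[0.6822 0.0112]]
lock [[ 0.4655 -0.3666]]
brush [[ 0.5705 -0.3706]]
brushL [[ 0.5546 -0.3101]]
```

View pics/crop1.png

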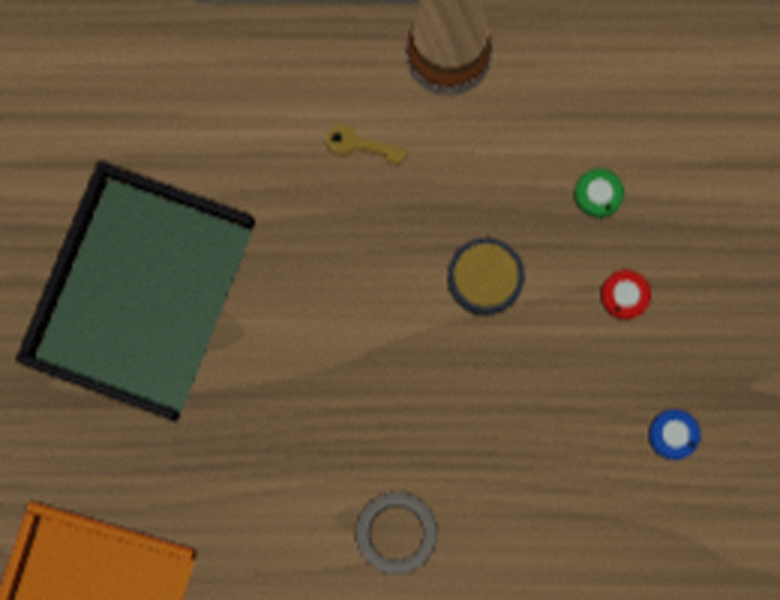

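The crop confirms the choice. The large charcoal tray (crop 135,290) opens to the right. Green (600,192), red (626,294) and blue (675,434) lie beyond the tin (486,276).

Plan: use the slightly open fingers as a fork and push along tool x. Green passes between the tin and the key, red goes round the robot side of the tin, and blue goes straight.

>>> send_rows --linear '[[0,0,0.015],[0,0,0.015],[0,0,0.015],[0,0,0.015],[0,0,0.015],[0,0,0.015],[0,0,0.015],[0,0,0.015]]' --twist '[[0,0,0.81],[0,0,0.81],[0,0,0.81],[0,0,0.81],[0,0,0.81],[0,0,0.81],[0,0,0.81],[0,0,0.81]]' --gripper '[19,19,19,19,19,19,19,19]'

```text
time: 1.2
ee_pos: [0.2251, 0.5017, 0.1246]
tcp_rot: [-180.0, 0.0, 90.8]
wrist_force: [-0.0, -0.4, 0.2]
opening: 0.0162
grasp_force: 0.0
```

```bash
cat >> h.py <<'E'
def go(*wps):
    """from the measured pose: tool-frame shift and turn to each waypoint (x,y,z,yaw) in sequence; shift made before turn"""
    o=bot.get_obs(); p=o['ee_pos']; y=o['tcp_rot'][2]
    print('t',round(o['time'],2),'p',p.round(4),'rpy',o['tcp_rot'].round(2),'F',o['wrist_force'].round(1),'open',round(o['opening'],4))
    for w in wps:
        M=R.from_euler('xyz',[180,0,y],degrees=True).as_matrix(); d=M.T@(np.array(w[:3])-p)
        print('shift',d.round(4),'turn(10deg)',round((y-w[3])/10,3)); p=np.array(w[:3]); y=w[3]
E
python3 -c "
from h import *
go((.651,-.192,.125,91),(.651,-.192,.03,91))"
```

```text
t 1.2 p [0.2251 0.5017 0.1246] rpy [-1.7999e+02  2.0000e-02  9.0760e+01] F [-0.  -0.4  0.2] open 0.0162
shift [-6.993e-01  4.166e-01 -4.000e-04] turn(10deg) -0.024
shift [-0.    -0.     0.095] turn(10deg) 0.0
```

>>> send_rows --linear '[[-0.035,0.021,0],[-0.035,0.021,0],[-0.035,0.021,0],[-0.035,0.021,0],[-0.035,0.021,0],[-0.035,0.021,0],[-0.035,0.021,0],[-0.035,0.021,0]]' --twist '[[0,0,0],[0,0,0],[0,0,0],[0,0,0],[0,0,0],[0,0,0],[0,0,0],[0,0,0]]' --gripper '[19,19,19,19,19,19,19,19]'

```text
time: 2.2
ee_pos: [0.3987, 0.2237, 0.1253]
tcp_rot: [180.0, -0.0, 91.0]
wrist_force: [1.5, -0.6, 0.1]
opening: 0.0161
grasp_force: 0.0
```

>>> send_rows --linear '[[-0.035,0.021,0],[-0.035,0.021,0],[-0.035,0.021,0],[-0.035,0.021,0],[-0.035,0.021,0],[-0.035,0.021,0],[-0.035,0.021,0],[-0.035,0.021,0]]' --twist '[[0,0,0],[0,0,0],[0,0,0],[0,0,0],[0,0,0],[0,0,0],[0,0,0],[0,0,0]]' --gripper '[19,19,19,19,19,19,19,19]'

```text
time: 3.2
ee_pos: [0.5717, -0.0533, 0.1251]
tcp_rot: [-180.0, -0.0, 91.0]
wrist_force: [0.3, 0.1, 0.9]
opening: 0.0162
grasp_force: 0.0
```

```bash
python3 -c "
from h import *
go((.651,-.192,.125,91),(.651,-.192,.03,91))"
```

```text
t 3.2 p [ 0.5717 -0.0533  0.1251] rpy [-179.99   -0.     91.02] F [0.3 0.1 0.9] open 0.0162
shift [-1.401e-01  7.680e-02  1.000e-04] turn(10deg) 0.002
shift [-0.    -0.     0.095] turn(10deg) 0.0
```

>>> send_rows --linear '[[-0.035,0.0192,0],[-0.035,0.0192,0],[-0.035,0.0192,0],[-0.035,0.0192,0],[0,0,0.03],[0,0,0.03],[0,0,0.02],[0,0,0.015]]' --twist '[[0,0,0],[0,0,0],[0,0,0],[0,0,0],[0,0,0],[0,0,0],[0,0,0],[0,0,0]]' --gripper '[19,19,19,19,19,19,19,19]'

```text
time: 4.2
ee_pos: [0.6503, -0.1905, 0.0293]
tcp_rot: [-180.0, -0.0, 91.0]
wrist_force: [-0.4, -0.3, -0.6]
opening: 0.0165
grasp_force: 0.0
```

>>> send_rows --linear '[[0,0,0.004],[0,0,0.004],[0,0,0.003],[0,0,0.002],[0,0,0]]' --twist '[[0,0,0],[0,0,0],[0,0,0],[0,0,0],[0,0,0]]' --gripper '[19,19,19,19,19]'

```text
time: 4.82
ee_pos: [0.6505, -0.1907, 0.0174]
tcp_rot: [180.0, 0.0, 91.0]
wrist_force: [1.1, -0.5, 1.1]
opening: 0.0163
grasp_force: 0.0
```

```bash
python3 - <<'E'
from h import *
go((.651,-.172,.017,91),(.645,-.065,.017,93))
im=fobs('scene')
cv2.imwrite('pics/s1.png',cv2.resize(im[170:370,130:390],None,fx=3,fy=3,interpolation=cv2.INTER_CUBIC)[:,:,::-1])
h=cv2.cvtColor(im,cv2.COLOR_RGB2HSV); print(h[308,249],h[301,256])
E
```

```text
t 4.83 p [ 0.6505 -0.1907  0.0174] rpy [179.99   0.    91.03] F [ 1.1 -0.5  1.1] open 0.0163
shift [0.0186 0.0008 0.0004] turn(10deg) 0.003
shift [ 0.1071 -0.0041 -0.    ] turn(10deg) -0.2
[ 64 148 126] [ 64 158 123]
```

View pics/s1.png

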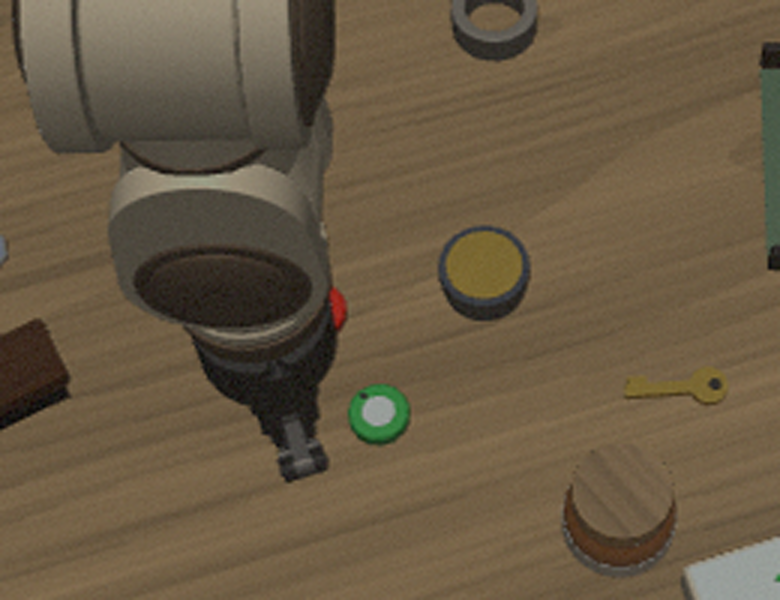

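The fingers (crop 300,470) are low behind green (crop 379,412), and the way past the tin (485,270) and key (680,385) is free. Pushing now.

>>> send_rows --linear '[[0.012,0,0],[0.014,0,0],[0.015,0,0],[0.015,0,0],[0.015,0,0],[0.015,0,0],[0.015,0,0],[0.012,0,0]]' --twist '[[0,0,0],[0,0,0],[0,0,0],[0,0,0],[0,0,0],[0,0,0],[0,0,0],[0,0,0]]' --gripper '[19,19,19,19,19,19,19,19]'

```text
time: 5.88
ee_pos: [0.6485, -0.0766, 0.0173]
tcp_rot: [180.0, -0.0, 91.0]
wrist_force: [-0.7, -0.0, 0.6]
opening: 0.0163
grasp_force: 0.1
```

```bash
sed -i "s/(H\[0\],150,70)/(H[0],120,70)/" h.py; python3 - <<'E'
from h import *
go()
im=fobs('scene'); im=fobs('top')
E
```

```text
t 5.88 p [ 0.6485 -0.0766  0.0173] rpy [180.    -0.    91.05] F [-0.7 -0.   0.6] open 0.0163
scene red [235.1 273.4 281.5] [ 0.5725 -0.1553]
scene green [305.2 291.1 135. ] [ 0.6483 -0.0406]
scene blue [204.6 231.7 217.5] [ 0.4652 -0.1895]
```

```bash
python3 - <<'E'
from h import *
go((.661,-.077,.017,91),(.661,-.077,.017,114),(.5927,.0779,.017,114))
E
```

```text
t 5.97 p [ 0.6485 -0.0764  0.0173] rpy [ 1.80e+02 -1.00e-02  9.11e+01] F [ 0.7 -0.  -0.7] open 0.016
shift [-0.0009  0.0125  0.0003] turn(10deg) 0.01
shift [0. 0. 0.] turn(10deg) -2.3
shift [0.1693 0.0006 0.    ] turn(10deg) 0.0
```

>>> send_rows --linear '[[-0.004,0,0],[0,0.006,0],[0,0.0065,0],[0.003,0,0],[0.01,0,0],[0.012,0,0],[0.015,0,0],[0.015,0,0]]' --twist '[[0,0,0],[0,0,-0.7],[0,0,-0.8],[0,0,-0.8],[0,0,0],[0,0,0],[0,0,0],[0,0,0]]' --gripper '[19,19,19,19,19,19,19,19]'

```text
time: 6.98
ee_pos: [0.6384, -0.0292, 0.0173]
tcp_rot: [180.0, -0.0, 114.0]
wrist_force: [-0.6, -0.1, -0.6]
opening: 0.0165
grasp_force: 0.0
```

```bash
python3 - <<'E'
from h import *
im=fobs('scene')
go((.5927,.0779,.017,114))
E
```

```text
scene red [235.  273.3 276. ] [ 0.5724 -0.1555]
scene blue [204.6 231.7 217.5] [ 0.4652 -0.1895]
t 7.03 p [ 0.6378 -0.0277  0.0174] rpy [-1.7999e+02 -5.0000e-02  1.1407e+02] F [1.3 1.7 0.3] open 0.0163
shift [0.1148 0.0019 0.0004] turn(10deg) 0.007
```

```bash
python3 - <<'E'
from h import *
a=camera('scene')[200:360,230:430]; b=camera('top')[140:300,260:460]
cv2.imwrite('pics/s2.png',cv2.resize(np.hstack([a,b]),None,fx=2,fy=2,interpolation=cv2.INTER_CUBIC)[:,:,::-1])
E
```

```text
(no output)
```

View pics/s2.png

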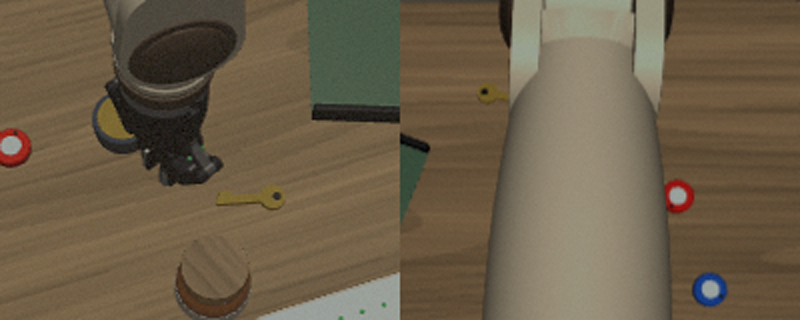

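A bit of green is visible between the fingers (left crop 188,155), so the fob is still in the fork, mostly hidden by the gripper. Tin, key and jar are undisturbed. Pushing on.

>>> send_rows --linear '[[0.012,0,0],[0.014,0.001,0],[0.015,0,0],[0.015,0.001,0],[0.015,0,0],[0.015,0,0],[0.015,0,0],[0.012,0,0]]' --twist '[[0,0,0],[0,0,0],[0,0,0],[0,0,0],[0,0,0],[0,0,0],[0,0,0],[0,0,0]]' --gripper '[19,19,19,19,19,19,19,19]'

```text
time: 8.12
ee_pos: [0.5944, 0.0747, 0.0173]
tcp_rot: [180.0, 0.0, 114.0]
wrist_force: [0.9, 0.1, 0.3]
opening: 0.0163
grasp_force: 0.0
```

```bash
python3 - <<'E'
from h import *
im=fobs('scene')
go()
h=cv2.cvtColor(im,cv2.COLOR_RGB2HSV); m=cv2.inRange(h,(55,120,60),(80,255,255)); m[:,470:]=0;m[330:]=0
ys,xs=np.nonzero(m); print(len(xs), xs.min() if len(xs) else 0, xs.max() if len(xs) else 0, ys.min() if len(xs) else 0, ys.max() if len(xs) else 0)
cv2.imwrite('pics/s3.png',cv2.resize(im[140:340,260:480],None,fx=3,fy=3,interpolation=cv2.INTER_CUBIC)[:,:,::-1])
E
```

```text
scene red [235.  273.4 278.5] [ 0.5725 -0.1556]
scene blue [204.6 231.7 217.5] [ 0.4652 -0.1895]
t 8.18 p [0.594  0.0756 0.0173] rpy [-1.7999e+02 -3.0000e-02  1.1409e+02] F [ 0.2 -0.   0.2] open 0.016
8 369 371 241 244
```

View pics/s3.png

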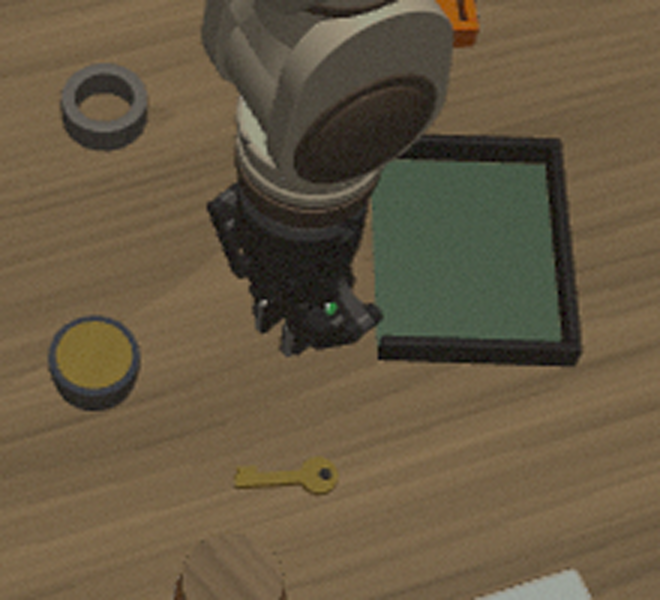

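Green shows inside the fork (crop 331,308), just in front of the mouth's right half. Next I turn the fork square to the tray and push in.

```bash
cat >> h.py <<'E'
O=np.array([.5734,.2129]); A=np.radians(-20.1); U=np.array([[np.cos(A),np.sin(A)],[-np.sin(A),np.cos(A)]])
def own(x,y): return O+np.array([x,y])/1000@U
def toown(p): return (U@(np.array(p)-O)*1000).round(1)
E
python3 - <<'E'
from h import *
print(own(46,-145),own(46,0))
go((.600,.060,.017,114),(*own(46,-145),.017,69.9),(*own(46,0),.017,69.9))
E
```

```text
[0.56676768 0.06092299] [0.61659834 0.19709165]
t 8.18 p [0.594  0.0756 0.0173] rpy [-1.7999e+02 -3.0000e-02  1.1409e+02] F [ 0.2 -0.   0.2] open 0.016
shift [-0.0167 -0.0009  0.0003] turn(10deg) 0.009
shift [ 0.0144 -0.03   -0.    ] turn(10deg) 4.41
shift [0.145 0.    0.   ] turn(10deg) 0.0
```

>>> send_rows --linear '[[-0.022,0,0],[0,0,0],[0,0,0],[0,0,0],[0,0,0],[0,0,0],[-0.0074,-0.018,0],[0,-0.018,0]]' --twist '[[0,0,0],[0,0,0.88],[0,0,0.88],[0,0,0.88],[0,0,0.88],[0,0,0.88],[0,0,0],[0,0,0]]' --gripper '[19,19,19,19,19,19,19,19]'

```text
time: 9.18
ee_pos: [0.5675, 0.0574, 0.0171]
tcp_rot: [180.0, 0.0, 69.9]
wrist_force: [0.3, -0.0, 0.3]
opening: 0.0165
grasp_force: 0.0
```

```bash
python3 - <<'E'
from h import *
im=fobs('scene')
go((*own(46,0),.017,69.9))
E
```

```text
scene red [235.2 273.4 282. ] [ 0.5725 -0.1553]
scene green [364.5 241.2 220.5] [0.5817 0.1027]
scene blue [204.6 231.7 217.5] [ 0.4652 -0.1895]
t 9.22 p [0.5657 0.0581 0.0171] rpy [-1.7992e+02  4.0000e-02  6.9970e+01] F [1.9 1.4 0.3] open 0.016
shift [1.48e-01 2.00e-04 1.00e-04] turn(10deg) 0.007
```

Green is seen at (0.582, 0.103), own (45.6, -100.7), lined up with the fork. Pushing 148 mm in.

>>> send_rows --linear '[[0.012,0,0],[0.015,0,0],[0.015,0,0],[0.015,0,0],[0.015,0,0],[0.015,0,0],[0.015,0,0],[0.015,0,0]]' --twist '[[0,0,0],[0,0,0],[0,0,0],[0,0,0],[0,0,0],[0,0,0],[0,0,0],[0,0,0]]' --gripper '[19,19,19,19,19,19,19,19]'

```text
time: 10.22
ee_pos: [0.6077, 0.1699, 0.0173]
tcp_rot: [180.0, -0.0, 70.0]
wrist_force: [0.2, 0.3, 0.2]
opening: 0.0163
grasp_force: 0.0
```

>>> send_rows --linear '[[0.015,0,0],[0.01,0,0],[0.005,0,0],[-0.02,0,0],[-0.03,0,0],[0,0,-0.03],[0,0,-0.035],[0,0,-0.035]]' --twist '[[0,0,0],[0,0,0],[0,0,0],[0,0,0],[0,0,0],[0,0,0],[0,0,0],[0,0,0]]' --gripper '[19,19,19,19,19,19,19,19]'

```text
time: 11.22
ee_pos: [0.5999, 0.1486, 0.1184]
tcp_rot: [-180.0, 0.0, 70.0]
wrist_force: [0.4, 0.4, 0.6]
opening: 0.016
grasp_force: 0.0
```

```bash
python3 - <<'E'
from h import *
im=fobs('scene')
for b in blobs(im,'green'): print('own',toown(ray('scene',b[:2],.008)[0]))
h=np.degrees(np.arctan2(-.05+.1555,.51-.572)); print('heading',h)
d=np.array([np.cos(np.radians(h)),np.sin(np.radians(h))]); s=np.array([.572,-.1555])-.06*d
go((*s,.12,h),(*s,.017,h),(*(np.array([.51,-.05])-.028*d),.017,h))
E
```

```text
scene red [235.  273.4 280.5] [ 0.5725 -0.1556]
scene green [431.7 243.3 232.5] [0.6264 0.2259]
scene blue [204.6 231.7 217. ] [ 0.4652 -0.1894]
own [45.3 30.4]
heading 120.4418052151987
t 11.28 p [0.6015 0.1491 0.1238] rpy [179.71  -0.18  69.97] F [-0.  -0.6  4.1] open 0.0161
shift [-0.3345  0.1229  0.0038] turn(10deg) -5.047
shift [ 0.    -0.     0.103] turn(10deg) 0.0
shift [0.1544 0.     0.    ] turn(10deg) 0.0
```

Green rests in the tray at own (45, 30). Next is red: go behind it and push at 120° past the robot side of the tin.

>>> send_rows --linear '[[-0.0418,0.0154,0],[-0.0418,0.0154,0],[-0.0418,0.0154,0],[-0.0418,0.0154,0],[-0.0418,0.0154,0],[-0.0418,0.0154,0],[-0.0418,0.0154,0],[-0.0418,0.0154,0]]' --twist '[[0,0,0],[0,0,0],[0,0,0],[0,0,0],[0,0,0],[0,0,0],[0,0,0],[0,0,0]]' --gripper '[19,19,19,19,19,19,19,19]'

```text
time: 12.28
ee_pos: [0.6009, -0.2085, 0.1173]
tcp_rot: [-180.0, 0.0, 70.0]
wrist_force: [1.6, 0.2, -0.3]
opening: 0.0162
grasp_force: 0.0
```

>>> send_rows --linear '[[0,0,0],[0,0,0.01],[0,0,0.02],[0,0,0.02],[0,0,0.02],[0,0,0.02],[0,0,0.008],[0,0,0]]' --twist '[[0,0,-1.0],[0,0,-1.0],[0,0,-1.0],[0,0,-1.0],[0,0,-1.05],[0,0,0],[0,0,0],[0,0,0]]' --gripper '[19,19,19,19,19,19,19,19]'

```text
time: 13.28
ee_pos: [0.6017, -0.2063, 0.0189]
tcp_rot: [-180.0, -0.0, 120.4]
wrist_force: [-0.8, -0.3, 0.2]
opening: 0.0165
grasp_force: 0.0
```

```bash
python3 - <<'E'
from h import *
h=120.4;d=np.array([np.cos(np.radians(h)),np.sin(np.radians(h))]); s=np.array([.572,-.1555])-.06*d
go((*s,.017,h),(*(np.array([.51,-.05])-.028*d),.017,h))
E
```

```text
t 13.28 p [ 0.6017 -0.2063  0.0189] rpy [-1.7997e+02 -4.0000e-02  1.2039e+02] F [-0.8 -0.3  0.2] open 0.0165
shift [-0.0012  0.0001  0.0019] turn(10deg) -0.001
shift [ 1.544e-01 -1.000e-04 -0.000e+00] turn(10deg) 0.0
```

>>> send_rows --linear '[[0.01,0,0.0015],[0.014,0,0],[0.015,0,0],[0.015,0,0],[0.015,0,0],[0.015,0,0],[0.015,0,0],[0.015,0,0]]' --twist '[[0,0,0],[0,0,0],[0,0,0],[0,0,0],[0,0,0],[0,0,0],[0,0,0],[0,0,0]]' --gripper '[19,19,19,19,19,19,19,19]'

```text
time: 14.28
ee_pos: [0.5437, -0.1072, 0.0178]
tcp_rot: [180.0, 0.0, 120.5]
wrist_force: [0.4, 0.6, 0.9]
opening: 0.0165
grasp_force: 0.1
```

>>> send_rows --linear '[[0.015,0,0],[0.014,0,0],[0.01,0,0],[-0.025,0,0],[0,0,0],[0,0,0],[0,0,0],[0,0,0]]' --twist '[[0,0,0],[0,0,0],[0,0,0],[0,0,0],[0,0,0.8],[0,0,1.0],[0,0,1.0],[0,0,1.0]]' --gripper '[19,19,19,19,19,19,19,19]'

```text
time: 15.28
ee_pos: [0.537, -0.0958, 0.0177]
tcp_rot: [-180.0, -0.0, 82.2]
wrist_force: [-0.3, -0.2, -0.9]
opening: 0.016
grasp_force: 0.0
```

```bash
python3 - <<'E'
from h import *
im=fobs('scene'); im2=fobs('top')
go()
cv2.imwrite('pics/s4.png',cv2.resize(im[140:340,180:480],None,fx=2.6,fy=2.6,interpolation=cv2.INTER_CUBIC)[:,:,::-1])
E
```

```text
scene red [280.  231.3 251.5] [ 0.5096 -0.048 ]
scene green [431.7 243.3 233.5] [0.6265 0.2259]
scene blue [204.6 231.7 217.5] [ 0.4652 -0.1895]
top red [349.7 265.  159.5] [ 0.5084 -0.0449]
top green [232.3 213.7 193. ] [0.6268 0.2247]
t 15.38 p [ 0.537  -0.0958  0.0177] rpy [-179.99    0.     82.41] F [ 0.  -0.1  0.3] open 0.0164
```

View pics/s4.png

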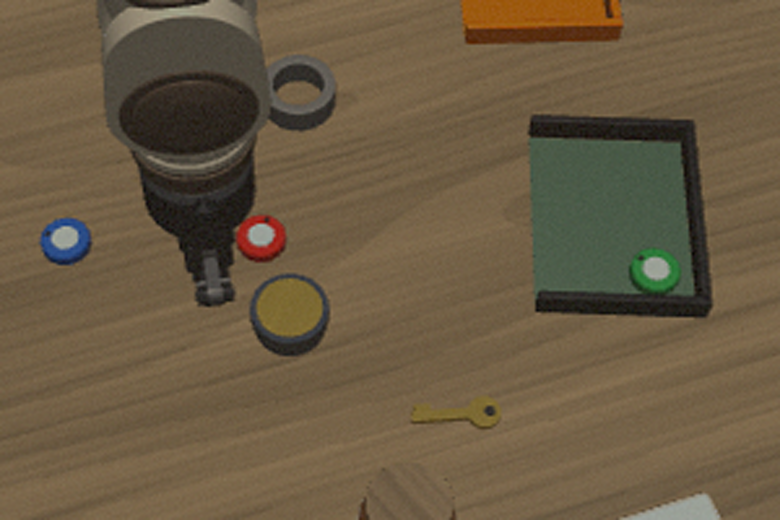

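Red sits at crop (261,237), clear of the tin (289,314). Green is well inside the tray (655,270). Now red straight on into the tray.

```bash
python3 - <<'E'
from h import *
r=np.array([.5096,-.047]);t=own(-5,0);v=t-r;h=np.degrees(np.arctan2(v[1],v[0]));d=v/np.linalg.norm(v);print(h)
go((*(r-.047*d),.017,82.4),(*(r-.047*d),.017,h),(*(t-.0285*d),.017,h))
E
```

```text
77.26951202321005
t 15.38 p [ 0.537  -0.0958  0.0177] rpy [-179.99    0.     82.41] F [ 0.  -0.1  0.3] open 0.0164
shift [-0.0021 -0.0378  0.0007] turn(10deg) 0.001
shift [0. 0. 0.] turn(10deg) 0.513
shift [ 0.2867 -0.     -0.    ] turn(10deg) 0.0
```

>>> send_rows --linear '[[-0.002,-0.019,0.0005],[0,-0.019,0],[0,0,0],[0.012,0,0],[0.014,0,0],[0.015,0,0],[0.015,0,0],[0.015,0,0]]' --twist '[[0,0,0],[0,0,0],[0,0,0.51],[0,0,0],[0,0,0],[0,0,0],[0,0,0],[0,0,0]]' --gripper '[19,19,19,19,19,19,19,19]'

```text
time: 16.38
ee_pos: [0.5148, -0.0225, 0.0172]
tcp_rot: [-180.0, 0.0, 77.5]
wrist_force: [-0.8, -0.5, -0.1]
opening: 0.0166
grasp_force: 0.1
```

>>> send_rows --linear '[[0.015,0,0],[0.015,0,0],[0.015,0,0],[0.015,0,0],[0.015,0,0],[0.015,0,0],[0.015,0,0],[0.015,0,0]]' --twist '[[0,0,0],[0,0,0],[0,0,0],[0,0,0],[0,0,0],[0,0,0],[0,0,0],[0,0,0]]' --gripper '[19,19,19,19,19,19,19,19]'

```text
time: 17.38
ee_pos: [0.5409, 0.0944, 0.0172]
tcp_rot: [-180.0, 0.0, 77.4]
wrist_force: [0.6, -1.4, -0.4]
opening: 0.016
grasp_force: 0.1
```

```bash
python3 - <<'E'
from h import *
im=fobs('scene'); im2=fobs('top')
h=77.3;d=np.array([np.cos(np.radians(h)),np.sin(np.radians(h))])
go((*(own(-5,0)-.0285*d),.017,h))
m=cv2.inRange(cv2.cvtColor(im,cv2.COLOR_RGB2HSV),(0,150,60),(5,255,255)); print(cv2.boundingRect(m[:,260:480]))
E
```

```text
scene red [369.5 224.8 188. ] [0.5495 0.1254]
scene green [431.8 243.4 225.5] [0.6268 0.226 ]
scene blue [204.6 231.7 217.5] [ 0.4652 -0.1895]
top blue [414.5 284.5 190.5] [ 0.4648 -0.19  ]
top blue [466.8 113.4 880. ] [ 0.872  -0.3256]
t 17.48 p [0.541  0.0948 0.0172] rpy [ 1.800e+02 -2.000e-02  7.751e+01] F [ 0.4  0.3 -1. ] open 0.0163
shift [0.0945 0.0011 0.0002] turn(10deg) 0.021
(102, 216, 16, 18)
```

Red is tracking in the fork. Pushing the last 95 mm, then backing off and lifting.

>>> send_rows --linear '[[0.013,0,0],[0.015,0,0],[0.015,0,0],[0.015,0,0],[0.015,0,0],[0.012,0,0],[0.009,0,0],[-0.02,0,0]]' --twist '[[0,0,0],[0,0,0],[0,0,0],[0,0,0],[0,0,0],[0,0,0],[0,0,0],[0,0,0]]' --gripper '[19,19,19,19,19,19,19,19]'

```text
time: 18.48
ee_pos: [0.5569, 0.1666, 0.0171]
tcp_rot: [-180.0, -0.0, 77.6]
wrist_force: [-0.2, -0.6, -0.5]
opening: 0.0165
grasp_force: 0.0
```

>>> send_rows --linear '[[-0.03,0,0],[0,0,-0.03],[0,0,-0.035],[0,0,-0.035],[0,0,0]]' --twist '[[0,0,0],[0,0,0],[0,0,0],[0,0,0],[0,0,0]]' --gripper '[19,19,19,19,19]'

```text
time: 19.1
ee_pos: [0.5514, 0.1357, 0.1204]
tcp_rot: [179.7, -0.1, 77.4]
wrist_force: [0.3, -0.1, -0.2]
opening: 0.0163
grasp_force: 0.0
```

```bash
python3 - <<'E'
from h import *
im=fobs('scene')
for k in('red','green'):
    for b in blobs(im,k): print(k,'own',toown(ray('scene',b[:2],.008)[0]))
r=np.array([.465,-.1897]);t=own(-47,-100);v=t-r;h=np.degrees(np.arctan2(v[1],v[0]));d=v/np.linalg.norm(v);print(h)
go((*(r-.055*d),.12,77.4),(*(r-.055*d),.12,h),(*(r-.055*d),.017,h),(*(t-.0285*d),.017,h))
E
```

```text
scene red [414.7 220.6 234.5] [0.5682 0.215 ]
scene green [431.8 243.5 225.5] [0.6269 0.2259]
scene blue [204.7 231.7 221. ] [ 0.4653 -0.1892]
red own [-5.6  0.2]
green own [45.8 30.6]
84.74164659902392
t 19.15 p [0.5507 0.1356 0.1184] rpy [ 1.7989e+02 -4.0000e-02  7.7380e+01] F [ 0.5 -0.6 -0.3] open 0.016
shift [-0.3907 -0.0055 -0.0016] turn(10deg) -0.002
shift [0. 0. 0.] turn(10deg) -0.734
shift [-0.    -0.     0.103] turn(10deg) 0.0
shift [0.3527 0.     0.    ] turn(10deg) 0.0
```

Red is in at own (-5.6, 0). Now blue.

>>> send_rows --linear '[[-0.049,-0.0007,0],[-0.049,-0.0007,0],[-0.049,-0.0007,0],[-0.049,-0.0007,0],[-0.049,-0.0007,0],[-0.049,-0.0007,0],[-0.049,-0.0007,0],[-0.048,-0.0007,0]]' --twist '[[0,0,0],[0,0,0],[0,0,0],[0,0,0],[0,0,0],[0,0,0],[0,0,0],[0,0,0]]' --gripper '[19,19,19,19,19,19,19,19]'

```text
time: 20.15
ee_pos: [0.4581, -0.2456, 0.1158]
tcp_rot: [-179.9, -0.0, 77.4]
wrist_force: [0.9, 0.3, -0.0]
opening: 0.016
grasp_force: 0.0
```

>>> send_rows --linear '[[0,0,0],[0,0,0.02],[0,0,0.03],[0,0,0.03],[0,0,0.015],[0,0,0.006],[0,0,0]]' --twist '[[0,0,-0.73],[0,0,0],[0,0,0],[0,0,0],[0,0,0],[0,0,0],[0,0,0]]' --gripper '[19,19,19,19,19,19,19]'

```text
time: 21.02
ee_pos: [0.4597, -0.2442, 0.0165]
tcp_rot: [180.0, 0.0, 84.7]
wrist_force: [1.0, -0.7, 0.5]
opening: 0.0161
grasp_force: 0.0
```

```bash
python3 - <<'E'
from h import *
r=np.array([.465,-.1897]);t=own(-47,-100);v=t-r;h=np.degrees(np.arctan2(v[1],v[0]));d=v/np.linalg.norm(v)
go((*(r-.055*d),.017,h),(*(t-.0285*d),.017,h))
E
```

```text
t 21.02 p [ 0.4597 -0.2442  0.0165] rpy [180.     0.    84.73] F [ 1.  -0.7  0.5] open 0.0161
shift [-0.0003  0.0002 -0.0005] turn(10deg) -0.001
shift [0.3527 0.     0.    ] turn(10deg) 0.0
```

>>> send_rows --linear '[[0.012,0,0],[0.014,0,0],[0.015,0,0],[0.015,0,0],[0.015,0,0],[0.015,0,0],[0.015,0,0],[0.015,0,0]]' --twist '[[0,0,0],[0,0,0],[0,0,0],[0,0,0],[0,0,0],[0,0,0],[0,0,0],[0,0,0]]' --gripper '[19,19,19,19,19,19,19,19]'

```text
time: 22.02
ee_pos: [0.4705, -0.1275, 0.0163]
tcp_rot: [-180.0, -0.0, 84.7]
wrist_force: [-0.4, -0.7, 0.1]
opening: 0.0164
grasp_force: 0.1
```

>>> send_rows --linear '[[0.015,0,0],[0.015,0,0],[0.015,0,0],[0.015,0,0],[0.015,0,0],[0.015,0,0],[0.015,0,0],[0.015,0,0]]' --twist '[[0,0,0],[0,0,0],[0,0,0],[0,0,0],[0,0,0],[0,0,0],[0,0,0],[0,0,0]]' --gripper '[19,19,19,19,19,19,19,19]'

```text
time: 23.02
ee_pos: [0.4815, -0.0081, 0.0163]
tcp_rot: [180.0, 0.0, 84.7]
wrist_force: [0.1, -0.1, -0.3]
opening: 0.0166
grasp_force: 0.1
```

```bash
python3 - <<'E'
from h import *
fobs('scene'); fobs('top')
r=np.array([.465,-.1897]);t=own(-47,-100);v=t-r;h=np.degrees(np.arctan2(v[1],v[0]));d=v/np.linalg.norm(v)
go((*(t-.0285*d),.017,h))
E
```

```text
scene red [414.7 220.6 243. ] [0.5681 0.2149]
scene green [431.7 243.4 229.5] [0.6267 0.2257]
scene blue [310.8 211.9 163. ] [0.485 0.024]
top red [236.  239.4 200. ] [0.5666 0.2143]
top green [232.3 213.6 189.5] [0.6271 0.2247]
t 23.12 p [ 0.4815 -0.0077  0.0163] rpy [ 1.800e+02 -2.000e-02  8.482e+01] F [-0.9  0.5 -0.3] open 0.016
shift [ 0.1149  0.0004 -0.0007] turn(10deg) 0.008
```

>>> send_rows --linear '[[0.013,0,0],[0.015,0,0],[0.015,0,0],[0.015,0,0],[0.015,0,0],[0.015,0,0],[0.015,0,0],[0.011,0,0]]' --twist '[[0,0,0],[0,0,0],[0,0,0],[0,0,0],[0,0,0],[0,0,0],[0,0,0],[0,0,0]]' --gripper '[19,19,19,19,19,19,19,19]'

```text
time: 24.12
ee_pos: [0.4919, 0.1055, 0.0163]
tcp_rot: [-180.0, 0.0, 84.8]
wrist_force: [-0.0, -0.5, 0.7]
opening: 0.0164
grasp_force: 0.0
```

>>> send_rows --linear '[[-0.022,0,0],[0,0,0],[0,0,0]]' --twist '[[0,0,0],[0,0,0.74],[0,0,0.74]]' --gripper '[19,19,19]'

```text
time: 24.5
ee_pos: [0.4899, 0.0826, 0.0163]
tcp_rot: [-180.0, 0.0, 69.7]
wrist_force: [0.1, -0.2, -0.4]
opening: 0.0166
grasp_force: 0.0
```

```bash
python3 - <<'E'
from h import *
for n in('scene','top'):
    im=fobs(n)
    for b in blobs(im,'blue'): print(toown(ray(n,b[:2],.008)[0]))
go((*own(-47,-150),.017,69.9),(*own(-47,-18),.017,69.9))
E
```

```text
scene red [414.6 220.6 244.5] [0.5681 0.2148]
scene green [431.6 243.4 228. ] [0.6267 0.2256]
scene blue [364.3 201.7 208.5] [0.495  0.1353]
[-47.  -99.8]
t 24.6 p [0.4899 0.0827 0.0163] rpy [-180.      0.     69.84] F [0.5 1.  0.6] open 0.0156
shift [ 0.0009 -0.0133 -0.0007] turn(10deg) -0.006
shift [ 0.132 -0.    -0.   ] turn(10deg) 0.0
```

Blue is at own (-47, -100). I narrow the fork a little for the gap between the wall and red, then push in.

>>> send_rows --linear '[[0,-0.0143,-0.0015],[0.011,0,0],[0.013,0,0],[0.015,0,0],[0.015,0,0],[0.015,0,0],[0.015,0,0],[0.015,0,0]]' --twist '[[0,0,0],[0,0,0],[0,0,0],[0,0,0],[0,0,0],[0,0,0],[0,0,0],[0,0,0]]' --gripper '[12,12,12,12,12,12,12,12]'

```text
time: 25.6
ee_pos: [0.5107, 0.1815, 0.0177]
tcp_rot: [-180.0, 0.0, 69.9]
wrist_force: [0.3, 0.5, 0.2]
opening: 0.01
grasp_force: 0.0
```

```bash
python3 - <<'E'
from h import *
im=fobs('scene')
for b in blobs(im,'blue'): print(toown(ray('scene',b[:2],.008)[0]))
go((*own(-48,-22),.017,69.9))
E
```

```text
scene red [414.6 220.6 241.5] [0.568  0.2149]
scene green [431.6 243.4 231. ] [0.6265 0.2257]
scene blue [404.  202.3 181.5] [0.5209 0.2117]
[-48.9 -19.2]
t 25.65 p [0.5113 0.1827 0.0178] rpy [ 1.7998e+02 -6.0000e-02  6.9970e+01] F [-0.9  0.8  1.5] open 0.0103
shift [ 0.0277 -0.      0.0008] turn(10deg) 0.007
```

Push 27 mm more, back out 60 mm, then lift and draw well away.

>>> send_rows --linear '[[0.011,0,0],[0.01,0,0],[0.006,0,0],[-0.02,0,0],[-0.04,0,0],[0,0,-0.04],[0,0,-0.05],[0,0,-0.05]]' --twist '[[0,0,0],[0,0,0],[0,0,0],[0,0,0],[0,0,0],[0,0,0],[0,0,0],[0,0,0]]' --gripper '[12,12,12,12,12,12,12,12]'

```text
time: 26.65
ee_pos: [0.4984, 0.1483, 0.1593]
tcp_rot: [-180.0, 0.0, 69.9]
wrist_force: [1.0, 0.1, 0.7]
opening: 0.0102
grasp_force: 0.0
```

>>> send_rows --linear '[[-0.03,-0.01,-0.02],[-0.04,-0.01,-0.02],[-0.04,-0.01,0],[-0.04,-0.01,0],[-0.04,0,0],[-0.03,0,0],[0,0,0],[0,0,0]]' --twist '[[0,0,0],[0,0,0],[0,0,0],[0,0,0],[0,0,0],[0,0,0],[0,0,0],[0,0,0]]' --gripper '[12,12,12,12,12,12,12,12]'

```text
time: 27.65
ee_pos: [0.3857, -0.0436, 0.1978]
tcp_rot: [180.0, -0.0, 69.9]
wrist_force: [0.3, 0.4, 0.7]
opening: 0.0101
grasp_force: 0.0
```

```bash
python3 - <<'E'
from h import *
for n in('scene','top'):
    im=camera(n)
    for k in('red','green','blue'):
        for b in blobs(im,k): print(n,k,toown(ray(n,b[:2],.008)[0]))
    if n=='scene': cv2.imwrite('pics/end.png',im[:,:,::-1])
go()
E
```

```text
scene red [-5.6 -0.1]
scene green [45.5 30.5]
scene blue [-49.4   6.2]
top red [-6.9 -1.1]
top green [46.2 29.8]
top blue [-49.5   5.3]
top blue [ 464.5 -402.9]
t 27.75 p [ 0.386  -0.0431  0.1977] rpy [-1.7999e+02 -1.0000e-02  6.9970e+01] F [0.2 0.2 0. ] open 0.0105
```

View pics/end.png

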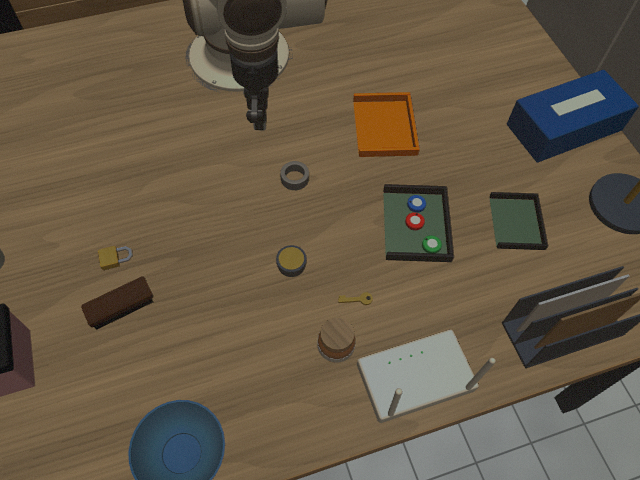

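All three fobs are inside the larger dark tray: blue (417,203), red (415,221), green (432,244). The tin (291,260), key, jar, tape and the other things are where they were, and the arm is clear.

```bash
python3 -c "
from workcell import ticket
print(ticket.job_done())"
```

```text
the job is handed in; nothing more can be done
None
```

All three fobs were pushed into the larger charcoal tray and lie wholly inside it, nothing else was moved, and I handed the job in at about 28 s with the arm clear; no verdict came back.

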